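# Cure two glued glass jewels with the UV torch

### The job

Draw the UV torch (already lit, lens down) up out of its wooden holder and, with its lens about 7 cm from the stone each time, first point it straight down at the round red brooch on the grey pad and keep it steady there for at least a second. Then turn the torch to shine squarely onto the face of the diamond-shaped pendant on the sloping easel, and finish there: the program ends with the torch still held in the gripper, raised and steady on the pendant. Do not touch the jewels or their supports with the torch, and leave the pliers, glue bottle and dish of stones where they are.

Things in the scene. Friction and masses are not known exactly. Their poses are not given: they have to be found in the camera images.
- torch: UV torch, loose, about 0.14 kg: a straight black cylinder 28 mm in diameter and 150 mm long, with a 32 mm aluminium head on its lowest 23 mm, a red button on the tail, and red and violet rings. It shines from the lens out along its -z axis. Origin: centre of the lens (the lower end face at the start); z runs from lens to tail, straight up at the start. Its turn about z does not matter
- holder: fixed upright wooden tube, 50 mm outside diameter and 38 mm bore, on a dark steel foot 90 mm in diameter and 12 mm thick; rim 68 mm above the bench. The torch stands loosely in it, lens down, with the lens 14 mm above the bench and the upper 96 mm of the torch standing clear of the rim. Origin: on the bench under the tube's axis; z up
- pad: fixed grey silicone pad, 100 x 100 x 10 mm, with the brooch in its middle. One of pad and holder stands to the left of the easel, the other to the right. Origin: centre of its underside, on the bench; z up
- brooch: round red glass stone 33 mm in diameter in a brass tray 38 mm in diameter, fixed on the pad. Origin: centre of the top of the stone, 22 mm above the bench; z straight up out of the stone
- easel: fixed pale wooden stand with a 110 x 100 mm foot, carrying a sloping board 85 x 85 mm, tipped about 35 degrees (0.6 rad) up from lying flat. The slope looks up and to the robot's right (-y), swung up to 60 degrees from there towards the robot or 10 degrees away from it; its top is about 95 mm above the bench. Origin: on the bench under the middle of the foot; z up
- pendant: diamond-shaped stepped glass pendant, black, blue and white, 38 mm square set corner up, fixed in the middle of the easel's board. Origin: centre of the front of the stone, about 76 mm above the bench; z points squarely out of its face, 0.6 rad from vertical, up and to the robot's right; y is level; x points up the slope
- pliers: bystander: loose small pliers with black handles and steel jaws lying on the bench, about 150 x 70 mm and 12 mm high. Origin: at the pivot; jaws to +x
- glue: bystander: loose white glue bottle with red cap, upright, 34 mm in diameter and 85 mm high. Origin: centre of its underside
- dish: bystander: loose square white dish of coloured glass stones, 90 x 90 x 22 mm. Origin: centre of its underside
Mind the look-alikes: they are no part of the job. What is shaped like the pad but blue is not meant. There is more than one size of the torch; the job needs the largest.

How it is judged:
By the outcome, as a careful person would: the job done as asked, in the order asked, and still so for the second after the job is handed in, while the arm keeps its last pose, push and grip.
It also fails if it takes over 59 s, if anything falls off the work surface, if the arm or the gripper's body presses on something with over 40 N, if the wrist force passes 120 N, or if a joint passes its speed limit or range.

### The arm

A 6-joint arm with a two-finger parallel gripper is mounted at the origin on the work surface. World frame = base frame: x ahead of the robot, y to its left, z up, the work surface at z = 0. Lengths are in m, angles in rad, forces in N, time in s.
With the tool pointing down it reaches from about 0.35 to 0.925 m from the base axis. Payload 6.4 kg.
Tool frame: the origin (TCP) lies at the very end of the fingers, on their centre line; the grasp point (between the pads) lies 19 mm behind it (manip.grip_depth is the distance from the TCP to the grasp point, in m); z points along the fingers, x is the direction in which the jaws open and shut, and the axes are right-handed (so a half turn about z gives the same grasp; the last joint's range is limited). The gripper opens to 85 mm and grips with 20 to 120 N. Pads are 22 mm wide; open, the fingers measure 114 mm over their backs; the gripper's body (76 mm by 85 mm) begins 54 mm behind the grasp point. The pads swing forward as they close: fully open they stand 13 mm farther back than shut.
Start: joints at [1.12, 0.245, 1.558, -0, 1.339, -0.174], TCP at [0.178, 0.625, 0.231] pointing down, gripper open.
Joint ranges: [-3.13, 3.13], [-1.02, 2.26], [0.13, 2.54], [-0.95, 4.09], [0.21, 2.88], [-2.74, 2.74]. Speed limits (rad/s): [2.57, 2.57, 3.14, 3.14, 3.14, 3.14].

### API

Orientations are given as a rotation vector (axis times angle).
In Python, from station import manip gives the robot as it stands.
- The arm moves only by the tool move_arm, never from a script. Its argument "motion" is a list of rows, each a list of 3 entries, a list of its own where there are three numbers: the shift along the tool's x, y, z each as a share of 50 cm, from -1 to 1, then the turn, a rotation vector about the tool's x, y, z each as a share of 90 degrees, from -1 to 1, then the opening, from -1 (shut) to 1 (fully open). A call has 1 to 5 rows; each row is the pose to reach, as a shift and turn from the pose commanded when the call began, along the tool's axes at that moment; what a row does not reach only later rows make up. A row lasts 1/10 s, in which the tool goes at most 50 mm and 8.59 degrees, less where a joint would pass 70% of its speed; a pose out of reach is approached as far as the arm can. A call with a number of a shift or a turn outside -1 to 1 is refused whole. A call with a gripper value outside its range is refused whole. The fingers move at their own pace and stop on an object; the grip force is fixed at half the most. Time passes only in rows, so rows that repeat a pose let the fingers close. It gives the time, the measured TCP pose, the force and the opening at its end, in the units of the state.
- manip.get_state(): the state, without advancing time (a new reading comes with each control period).
- manip.grab_frame(name): name is "scene" or "top" or "wrist"; returns a dict with "color" (420x560x3 uint8, red, green, blue), "fx", "fy", "cx", "cy" (pixels), "R" (3x3) and "t" (3): a world point X has camera coordinates R X + t. Camera axes: x right, y down, z forward; pixel columns grow to the right and rows downward; lengths in m; the calibration is good to about 2 mm. A picture is of the moment at which its call begins. There is no depth.
- manip.job_done(): hands the job in, once; it reports no verdict.
The state is a dict: "clock": time; "joint_positions": joint angles; "qvel": joint speeds; "effort": joint torques, N m; "position": TCP position; "ee_rot": TCP orientation; "contact_force": force on the tool from outside, world axes, zero at the start; "wrist_torque": the same for the moment, N m; "width": finger opening in m.
Only numpy, scipy, OpenCV 4.12 (cv2) and the standard library are available. Lean on these libraries where they do the work, as an engineer would, in place of code of your own. Each camera call takes 0.05 s, during which the arm holds its last target. There are 200 camera calls.

## Working session

There is one attempt and no reset: what is moved stays moved. The work goes in short steps, Python scripts to look and compute and a tool call to move; the robot and the scene stay as the last step left them, time stands still between calls to the robot, and variables do not carry over. Pictures are saved under pics/ and viewed, about 8 in all and at most 12, crops included, and the job is handed in when it is done.

Besides the shell and the picture viewer there is one more tool, called after ">>>" as name([rows], argument=value, ...), one row to a line, values as JSON. move_arm: Moves the arm, as the interface text tells. Shift numbers are shares of 50 cm and turn numbers shares of 90 degrees, none past 1 either way. Its arguments: {"type":"object","properties":{"motion":{"type":"array"}},"required":["motion"]}

```bash
mkdir -p pics
python3 - <<'E'
from station import manip
import cv2,pickle
s=manip.get_state();print(s['clock'],s['position'],s['ee_rot'],manip.grip_depth)
for n in("scene","top"):
    f=manip.grab_frame(n);pickle.dump(f,open(f'pics/{n}.pkl','wb'))
    cv2.imwrite(f'pics/{n}.png',cv2.resize(f['color'][:,:,::-1],(800,600),interpolation=cv2.INTER_CUBIC))
    print(n,f['fx'],f['fy'],f['cx'],f['cy'],f['R'],f['t'],-f['R'].T@f['t'])
E
```

```text
0.0 [0.17738694 0.62474834 0.23018783] [ 2.50594361  1.89321925 -0.00269919] 0.0187
scene 473.70497164981555 473.70497164981555 280.8461997181077 218.06870999621157 [[ 0.52011401  0.85399432  0.01323351]
 [ 0.62102704 -0.36750058 -0.69229238]
 [-0.58635043  0.36828933 -0.72149577]] [-0.2788614  -0.25126918  1.42015772] [ 1.13379477 -0.37722445  0.85437636]
top 430.24779567732696 430.24779567732696 277.0513572447454 205.5078486663264 [[-0.02576108 -0.99958134 -0.0131723 ]
 [-0.98470848  0.0276444  -0.17200292]
 [ 0.17229505  0.00853989 -0.98500837]] [0.03201529 0.48659519 0.98904086] [0.30957231 0.01010395 1.05833103]
```

View pics/scene.png

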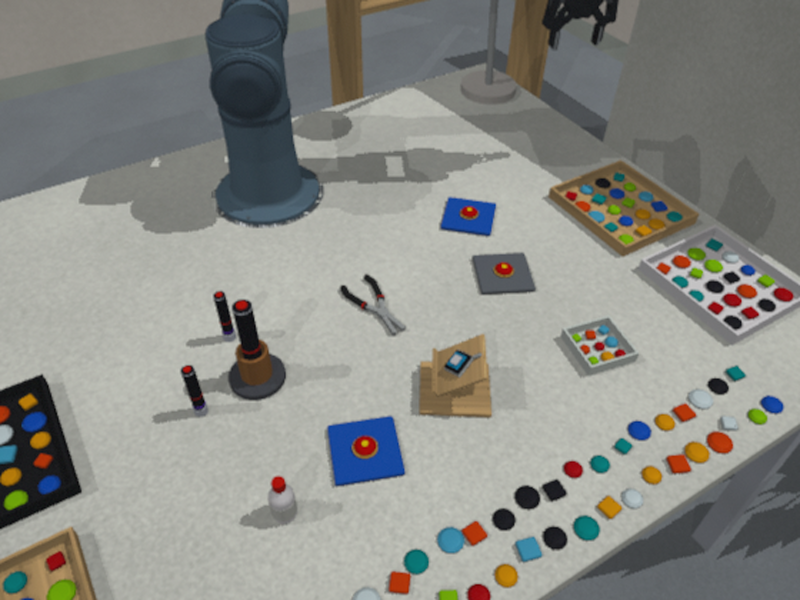

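View pics/top.png

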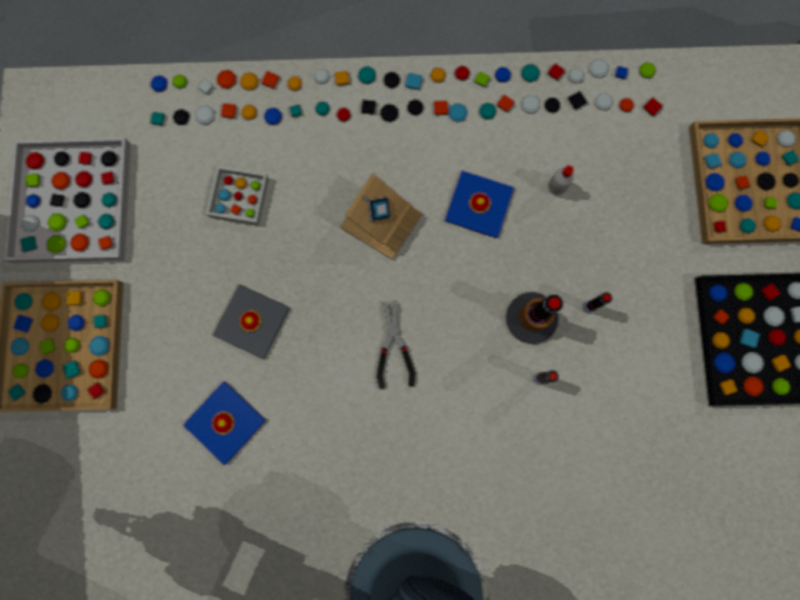

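The scene view shows the large torch in its holder at (247,340), with two smaller torches standing free at (224,315) and (195,390). The red brooch on the grey pad is at (504,269), and two blue pads are at (468,215) and (365,448). The easel with the pendant is at (457,362). The torch in the holder and the grey pad fit the description. I'll confirm this in one enlarged composite.

Run:
```python
import cv2,pickle,numpy as np
F={n:pickle.load(open(f'pics/{n}.pkl','rb')) for n in("scene","top")}
def crop(n,u,v): # native centre, 80x60 -> 400x300 (x5)
    c=F[n]['color'][v-30:v+30,u-40:u+40,::-1];return cv2.resize(c,(400,300),interpolation=cv2.INTER_CUBIC)
a=np.vstack([np.hstack([crop('scene',177,238),crop('top',373,222)]),np.hstack([crop('scene',319,262),crop('top',267,151)])])
cv2.imwrite('pics/c1.png',a)
```

```text
(no output)
```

View pics/c1.png

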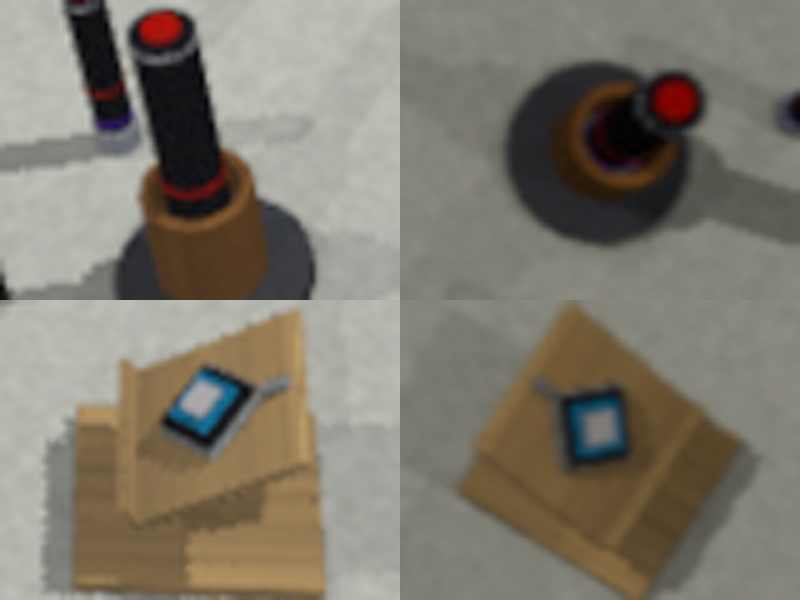

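The crops confirm that the torch with the red tail button in the wooden holder is the largest one. The easel slope faces lower-right in the top view, which is -y swung towards the robot. Next I'll triangulate.

```bash
cat > h.py <<'E'
import pickle,numpy as np
from scipy.optimize import least_squares
F={n:pickle.load(open(f'pics/{n}.pkl','rb')) for n in("scene","top")}
def plane(f,u,v,z):
    d=f['R'].T@np.array([(u-f['cx'])/f['fx'],(v-f['cy'])/f['fy'],1]);c=-f['R'].T@f['t'];return c+d*(z-c[2])/d[2]
def proj(f,X):
    p=f['R']@X+f['t'];return np.array([f['fx']*p[0]/p[2]+f['cx'],f['fy']*p[1]/p[2]+f['cy']])
def tri(fs,uv):
    r=least_squares(lambda X:np.concatenate([proj(f,X)-q for f,q in zip(fs,uv)]),[.5,0,.05]);return r.x,np.abs(r.fun).max()
E
python3 - <<'E'
from h import *
np.set_printoptions(precision=4,suppress=True)
S,T=F['scene'],F['top']
O={'s1':(137,208),'t1':(333,192),'s2':(279,232),'t2':(227,121)}
def n(k,x,y): return np.array([(x+.5)/5-.5+O[k][0],(y+.5)/5-.5+O[k][1]])
def both(name,a,b,z):
    print(name,'S',plane(S,*a,z),'T',plane(T,*b,z),'tri',*tri([S,T],[a,b]))
both('tail',n('s1',162,30),n('t1',274,100),.164)
print('foot',plane(T,*n('t1',197,152),.012),'rimS',plane(S,*n('s1',198,185),.068),'rimT',plane(T,*n('t1',222,138),.068))
both('pend',n('s2',204,97),n('t2',202,128),.076)
both('brooch',np.array([504,268])*.7-.15,np.array([250,320.5])*.7-.15,.022)
for nm,k,f,a,b,z in[('hiT','t2',T,(173,5),(75,150),.095),('loT','t2',T,(305,110),(210,245),.05),('hiS','s2',S,(300,12),(308,163),.095),('loS','s2',S,(122,62),(135,222),.05)]:
    A,B=plane(f,*n(k,*a),z),plane(f,*n(k,*b),z);d=B-A
    print(nm,A,B,np.linalg.norm(d),'edge deg',np.degrees(np.arctan2(d[1],d[0])))
E
```

```text
tail S [ 0.4464 -0.2137  0.164 ] T [ 0.4465 -0.2132  0.164 ] tri [ 0.4465 -0.2135  0.164 ] 0.11162744741872643
foot [ 0.4452 -0.2119  0.012 ] rimS [ 0.4471 -0.2133  0.068 ] rimT [ 0.4441 -0.212   0.068 ]
pend S [0.6265 0.0403 0.076 ] T [0.6251 0.0388 0.076 ] tri [0.6258 0.0398 0.0753] 0.40948719908578823
brooch S [0.4582 0.2661 0.022 ] T [0.4516 0.269  0.022 ] tri [0.4527 0.2709 0.0153] 0.11690838033183582
hiT [0.6796 0.0506 0.095 ] [0.6101 0.0976 0.095 ] 0.08391845298134218 edge deg 145.93659217713568
loT [ 0.641  -0.0109  0.05  ] [0.5745 0.037  0.05  ] 0.08196405458007747 edge deg 144.246474275494
hiS [0.6208 0.0929 0.095 ] [0.6894 0.0467 0.095 ] 0.08268886449466843 edge deg -33.92105703392098
loS [0.574  0.0342 0.05  ] [ 0.6512 -0.0098  0.05  ] 0.08883638862315336 edge deg -29.6610601038117
```

```bash
cat >> h.py <<'E'
from station import manip
from scipy.spatial.transform import Rotation as Ro
def rot(n,az):  # tool z=-n, tool x near azimuth az(deg)
    z=-np.array(n,float);z/=np.linalg.norm(z);x=np.array([np.cos(np.radians(az)),np.sin(np.radians(az)),0]);x-=z*(x@z);x/=np.linalg.norm(x)
    return Ro.from_matrix(np.c_[x,np.cross(z,x),z])
def row(p,R,p0=None,R0=None):
    s=manip.get_state();p0=s['position'] if p0 is None else p0;R0=Ro.from_rotvec(s['ee_rot']) if R0 is None else R0
    print('shift',np.round(R0.inv().apply(np.array(p)-p0)/.5,4),'turn',np.round((R0.inv()*R).as_rotvec()/(np.pi/2),4))
E
python3 - <<'E'
from h import *
row([.42,.28,.30],rot([0,0,1],14))
E
```

```text
shift [-0.531   0.6552 -0.1387] turn [4.000e-04 1.100e-03 6.682e-01]
```

>>> move_arm([
  [[-0.53,0.655,-0.14],[0,0,0.668],1],
  [[-0.53,0.655,-0.14],[0,0,0.668],1],
  [[-0.53,0.655,-0.14],[0,0,0.668],1],
  [[-0.53,0.655,-0.14],[0,0,0.668],1],
  [[-0.53,0.655,-0.14],[0,0,0.668],1],
])

```text
clock: 0.6
position: [0.3201, 0.4218, 0.2721]
ee_rot: [3.028, 0.835, -0.001]
contact_force: [0.4, -0.1, -0.2]
width: 0.0852
```

Run:
```python
from h import *
row([.42,.28,.30],rot([0,0,1],14))
```

```text
shift [ 0.026   0.346  -0.0557] turn [0.0002 0.0003 0.1872]
```

>>> move_arm([
  [[0.026,0.346,-0.056],[0,0,0.187],1],
  [[0.026,0.346,-0.056],[0,0,0.187],1],
  [[0.026,0.346,-0.056],[0,0,0.187],1],
  [[0.026,0.346,-0.056],[0,0,0.187],1],
  [[0.026,0.346,-0.056],[0,0,0.187],1],
])

```text
clock: 1.1
position: [0.4221, 0.28, 0.3007]
ee_rot: [3.118, 0.384, 0.002]
contact_force: [-0.2, 0.7, -0.3]
width: 0.0853
```

Run:
```python
from h import *
import cv2
f=manip.grab_frame('wrist');pickle.dump(f,open('pics/w1.pkl','wb'))
c=cv2.resize(f['color'][:,:,::-1],(800,600),interpolation=cv2.INTER_CUBIC)
cv2.imwrite('pics/w1.png',c)
print(-f['R'].T@f['t'],proj(f,np.array([.453,.269,.022]))/.7,manip.get_state()['position'])
row([.4465,-.2135,.25],rot([0,0,1],14))
```

```text
[0.40124987 0.36134756 0.44252148] [425.77325723 261.2598247 ] [0.42091318 0.28131284 0.30017308]
shift [-0.1925  0.9721  0.1001] turn [-0.0002  0.0002  0.0018]
```

View pics/w1.png

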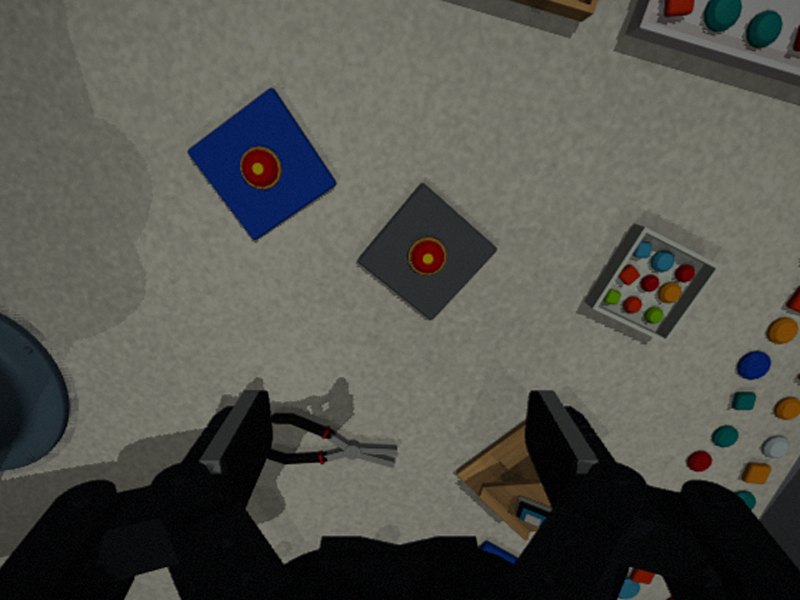

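The grey pad's brooch is at (427,255) in this view, about 4 mm from my estimate. The look-alike on the blue pad is at (260,168).

>>> move_arm([
  [[-0.193,0.972,0.1],[0,0,0],1],
  [[-0.193,0.972,0.1],[0,0,0],1],
  [[-0.193,0.972,0.1],[0,0,0],1],
  [[-0.193,0.972,0.1],[0,0,0],1],
  [[-0.193,0.972,0.1],[0,0,0],1],
])

```text
clock: 1.65
position: [0.4331, 0.0336, 0.2745]
ee_rot: [-3.116, -0.396, 0.0]
contact_force: [0.9, 0.6, -0.2]
width: 0.0852
```

Run:
```python
from h import *
W=pickle.load(open('pics/w1.pkl','rb'));S,T=F['scene'],F['top']
w=np.array([427,255.5])*.7-.15;s=np.array([504,268])*.7-.15;t=np.array([250,320.5])*.7-.15
print(plane(W,*w,.022),tri([W,S,T],[w,s,t]))
for u in[(423,183),(497,250),(431,320),(357,262)]:print(plane(W,*(np.array(u)*.7-.15),.01))
row([.4465,-.2135,.25],rot([0,0,1],14))
```

```text
[0.45239972 0.27489796 0.022     ] (array([0.45304754, 0.27256922, 0.01346649]), np.float64(0.5730842781701995))
[0.43199361 0.33829894 0.01      ]
[0.51911473 0.29444465 0.01      ]
[0.47582273 0.20771506 0.01      ]
[0.38834738 0.24926647 0.01      ]
shift [-0.0976  0.4852  0.0488] turn [-0.0003  0.0001  0.0054]
```

>>> move_arm([
  [[-0.098,0.485,0.049],[0,0,0.005],1],
  [[-0.098,0.485,0.049],[0,0,0.005],1],
  [[-0.098,0.485,0.049],[0,0,0.005],1],
  [[-0.098,0.485,0.049],[0,0,0.005],1],
  [[-0.098,0.485,0.049],[0,0,0.005],1],
])

```text
clock: 2.15
position: [0.4464, -0.2138, 0.25]
ee_rot: [-3.117, -0.382, 0.0]
contact_force: [0.9, 0.1, -0.4]
width: 0.0857
```

>>> move_arm([
  [[0,0,0],[0,0,0],1],
  [[0,0,0],[0,0,0],1],
])

```text
clock: 2.35
position: [0.4463, -0.2125, 0.2497]
ee_rot: [-3.117, -0.379, 0.002]
contact_force: [0.1, -1.4, -1.0]
width: 0.0852
```

Run:
```python
from h import *
import cv2
f=manip.grab_frame('wrist');pickle.dump(f,open('pics/w2.pkl','wb'))
cv2.imwrite('pics/w2.png',cv2.resize(f['color'][:,:,::-1],(800,600),interpolation=cv2.INTER_CUBIC))
print(manip.get_state()['position'],proj(f,np.array([.4465,-.2135,.164]))/.7)
row([.4465,-.2135,.115],rot([0,0,1],14))
```

```text
[ 0.4464706  -0.2118443   0.25003847] [397.91390196 314.89105545]
shift [-0.0006  0.0036  0.2701] turn [-0.001   0.0004 -0.0005]
```

View pics/w2.png

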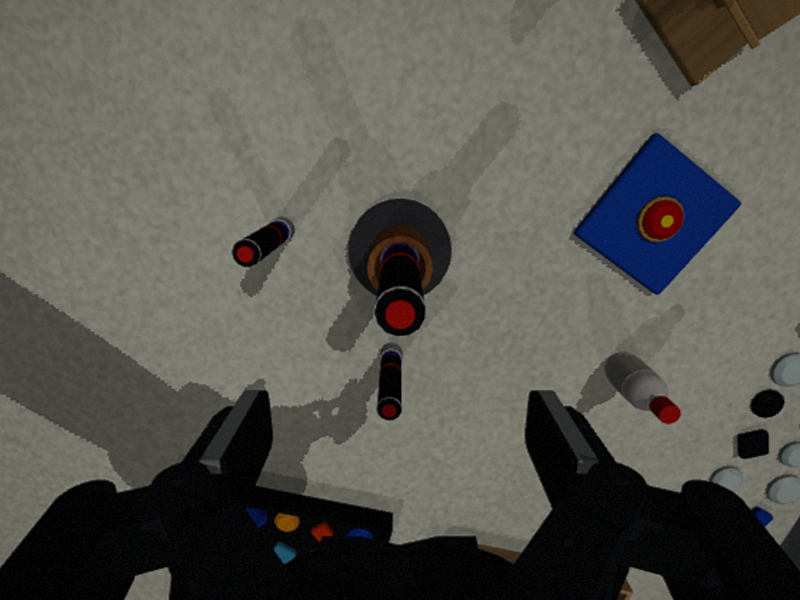

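The tail is at (400,313), against a predicted (398,315), so it is centred well enough. Descending.

>>> move_arm([
  [[0,0.002,0.09],[0,0,0],1],
  [[0,0.002,0.18],[0,0,0],1],
  [[0,0.002,0.24],[0,0,0],1],
  [[0,0.002,0.27],[0,0,0],1],
  [[0,0.002,0.27],[0,0,0],1],
])

```text
clock: 2.9
position: [0.4454, -0.2108, 0.1132]
ee_rot: [-3.114, -0.384, 0.006]
contact_force: [-0.1, 1.2, 0.7]
width: 0.0854
```

>>> move_arm([
  [[0,0,0],[0,0,0],-1],
  [[0,0,0],[0,0,0],-1],
  [[0,0,0],[0,0,0],-1],
  [[0,0,0],[0,0,0],-1],
  [[0,0,0],[0,0,0],-1],
])

```text
clock: 3.4
position: [0.4474, -0.2146, 0.1169]
ee_rot: [3.117, 0.379, 0.003]
contact_force: [-0.3, 0.6, 4.5]
width: 0.0269
```

>>> move_arm([
  [[0,0,0],[0,0,0],-1],
  [[0,0,0],[0,0,0],-1],
  [[0,0,0],[0,0,0],-1],
  [[0,0,0],[0,0,0],-1],
  [[0,0,0],[0,0,0],-1],
])

```text
clock: 3.9
position: [0.4474, -0.2147, 0.1169]
ee_rot: [3.117, 0.379, 0.003]
contact_force: [0.2, 0.0, 6.0]
width: 0.0264
```

>>> move_arm([
  [[0,0,-0.03],[0,0,0],-1],
  [[0,0,-0.08],[0,0,0],-1],
  [[0,0,-0.14],[0,0,0],-1],
  [[0,0,-0.2],[0,0,0],-1],
  [[0,0,-0.26],[0,0,0],-1],
])

```text
clock: 4.4
position: [0.4461, -0.2138, 0.2461]
ee_rot: [-3.118, -0.379, 0.002]
contact_force: [1.1, 0.3, -0.7]
width: 0.0268
```

>>> move_arm([
  [[0,0,0],[0,0,0],-1],
  [[0,0,0],[0,0,0],-1],
])

```text
clock: 4.6
position: [0.4464, -0.214, 0.2452]
ee_rot: [-3.118, -0.38, 0.0]
contact_force: [-0.6, 0.6, -2.0]
width: 0.0267
```

Run:
```python
from h import *
import cv2
f=[]
for n in('scene','wrist','top'):
    g=manip.grab_frame(n);pickle.dump(g,open(f'pics/l_{n}.pkl','wb'));f.append(g)
s=manip.get_state();print(s['position'],s['ee_rot'],s['width'])
p=s['position'];o=[]
for g in f[::2]:
    u,v=proj(g,p-[0,0,.05]).astype(int);u=max(u,60);v=max(v,50);print(u,v)
    o.append(cv2.resize(g['color'][v-50:v+50,u-50:u+50,::-1],(400,400),interpolation=cv2.INTER_CUBIC))
cv2.imwrite('pics/c2.png',np.hstack(o))
row([.453,.272,.30],rot([0,0,1],14))
```

```text
[ 0.44566296 -0.21337812  0.24336126] [-3.11570056 -0.37926421  0.00450331] 0.026937560958471617
166 202
390 209
shift [ 0.2468 -0.9392 -0.1109] turn [-0.002   0.0016 -0.0013]
```

View pics/c2.png

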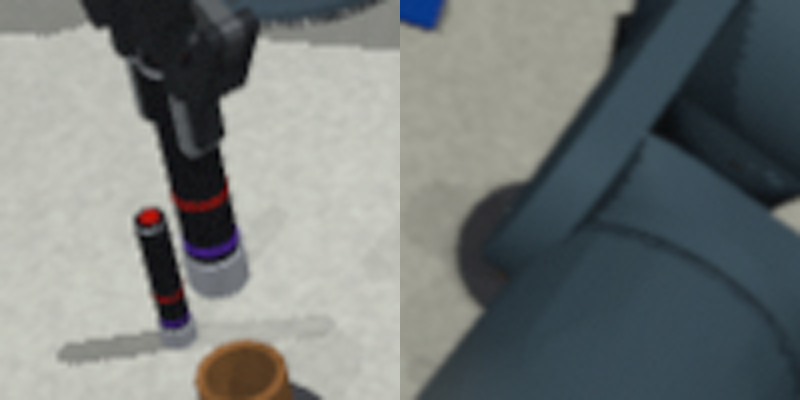

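The torch is out of the holder and upright, with its lens at about crop (220,280). Moving towards the brooch, at a height that clears everything on the way.

>>> move_arm([
  [[0.025,-0.09,-0.08],[0,0,0],-1],
  [[0.05,-0.18,-0.11],[0,0,0],-1],
  [[0.075,-0.27,-0.11],[0,0,0],-1],
  [[0.1,-0.36,-0.11],[0,0,0],-1],
  [[0.12,-0.45,-0.11],[0,0,0],-1],
])

```text
clock: 5.25
position: [0.4502, 0.0207, 0.2995]
ee_rot: [-3.118, -0.379, 0.002]
contact_force: [0.6, 0.6, -1.0]
width: 0.0267
```

Run:
```python
from h import *
g=pickle.load(open('pics/l_scene.pkl','rb'));p=np.array([.4461,-.2138,.2448])
for d in(.098,.102,.106):
  q=proj(g,p-[0,0,d]);print(d,(q-[116,152])*4+1.5)
print((proj(g,p-[0,0,.102-.045])-[116,152])*4+1.5)
row([.453,.272,.30],rot([0,0,1],14))
```

```text
0.098 [218.31406549 271.05520496]
0.102 [219.5189496  276.41121203]
0.106 [220.71673508 281.73566393]
[205.53940079 214.26866927]
shift [ 0.1259 -0.4866 -0.0009] turn [-0.0005  0.0009 -0.0015]
```

>>> move_arm([
  [[0.025,-0.1,0],[0,0,0],-1],
  [[0.05,-0.2,0],[0,0,0],-1],
  [[0.075,-0.3,0],[0,0,0],-1],
  [[0.1,-0.4,0],[0,0,0],-1],
  [[0.126,-0.487,0],[0,0,0],-1],
])

```text
clock: 5.75
position: [0.4524, 0.2707, 0.2989]
ee_rot: [3.118, 0.38, -0.004]
contact_force: [1.4, -0.4, -1.0]
width: 0.0266
```

>>> move_arm([
  [[0,0,0],[0,0,0],-1],
  [[0,0,0],[0,0,0],-1],
])

```text
clock: 5.95
position: [0.4526, 0.2693, 0.2987]
ee_rot: [3.117, 0.383, -0.005]
contact_force: [0.6, -0.6, -0.6]
width: 0.0267
```

Run:
```python
from h import *
import cv2
s=manip.get_state();p=s['position'];o=[];print(p,s['ee_rot'])
for n in('scene','wrist'):
    g=manip.grab_frame(n)
    u,v=np.clip(proj(g,np.array([.453,.272,.08])).astype(int),70,[490,350]);print(u,v,'brooch',(proj(g,np.array([.453,.272,.022]))-[u-70,v-70])*400/140,'lens',(proj(g,p-[0,0,.102])-[u-70,v-70])*400/140)
    o.append(cv2.resize(g['color'][v-70:v+70,u-70:u+70,::-1],(400,400),interpolation=cv2.INTER_CUBIC))
cv2.imwrite('pics/c3.png',np.hstack(o))
row([.453,.272,.194],rot([0,0,1],14))
```

```text
[0.4526136  0.26933109 0.29871306] [ 3.11693055  0.3834439  -0.00545761]
356 168 brooch [192.11659908 250.04351021] lens [215.49925843  93.12864766]
279 176 brooch [201.74215041 175.38635436] lens [199.18076146 299.56597213]
shift [ 0.002  -0.0083  0.211 ] turn [ 0.0003  0.0013 -0.0018]
```

View pics/c3.png

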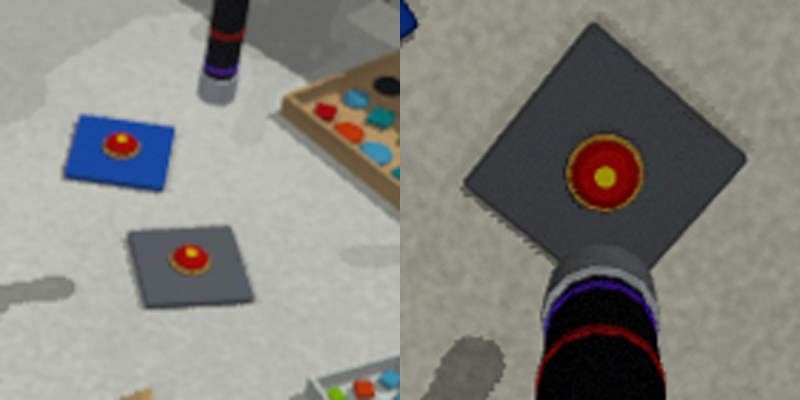

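The brooch is where I predicted to within about 1 mm in the wrist view, at (605,172). Its lower rim explains the offset in the scene view. Descending to 7 cm.

>>> move_arm([
  [[0.002,-0.005,0.05],[0,0,0],-1],
  [[0.002,-0.005,0.11],[0,0,0],-1],
  [[0.002,-0.005,0.17],[0,0,0],-1],
  [[0.002,-0.005,0.2],[0,0,0],-1],
  [[0.002,-0.005,0.211],[0,0,0],-1],
])

```text
clock: 6.55
position: [0.4532, 0.2699, 0.1933]
ee_rot: [3.118, 0.377, -0.005]
contact_force: [-0.4, -0.3, -1.0]
width: 0.0269
```

>>> move_arm([
  [[0,0,0],[0,0,0],-1],
  [[0,0,0],[0,0,0],-1],
  [[0,0,0],[0,0,0],-1],
  [[0,0,0],[0,0,0],-1],
  [[0,0,0],[0,0,0],-1],
])

```text
clock: 7.05
position: [0.4542, 0.2716, 0.1959]
ee_rot: [-3.118, -0.38, -0.002]
contact_force: [0.4, 1.2, -1.3]
width: 0.0269
```

Run:
```python
from h import *
import cv2
o=[];P=[]
for n in('scene','wrist'):
    g=manip.grab_frame(n);p=manip.get_state()['position'];P.append(p)
    u,v=np.clip(proj(g,np.array([.453,.272,.06])).astype(int),60,[500,360]);k=400/120
    print('brooch',(proj(g,np.array([.453,.272,.016]))-[u-60,v-60])*k,'lens',(proj(g,p-[0,0,.102])-[u-60,v-60])*k)
    o.append(cv2.resize(g['color'][v-60:v+60,u-60:u+60,::-1],(400,400),interpolation=cv2.INTER_CUBIC))
print(P,manip.get_state()['ee_rot'])
cv2.imwrite('pics/c4.png',np.hstack(o))
row([.453,.272,.194],rot([0,0,1],14))
```

```text
brooch [193.19487216 244.03785216] lens [206.27398649 168.68167196]
brooch [201.36770629 162.24346827] lens [204.32235652 243.90338533]
[array([0.45407388, 0.2715184 , 0.19565219]), array([0.45398673, 0.27148339, 0.19548367])] [-3.11839881e+00 -3.80070156e-01 -8.41710526e-04]
shift [-0.0017 -0.0015  0.003 ] turn [-0.     -0.0003 -0.0011]
```

View pics/c4.png

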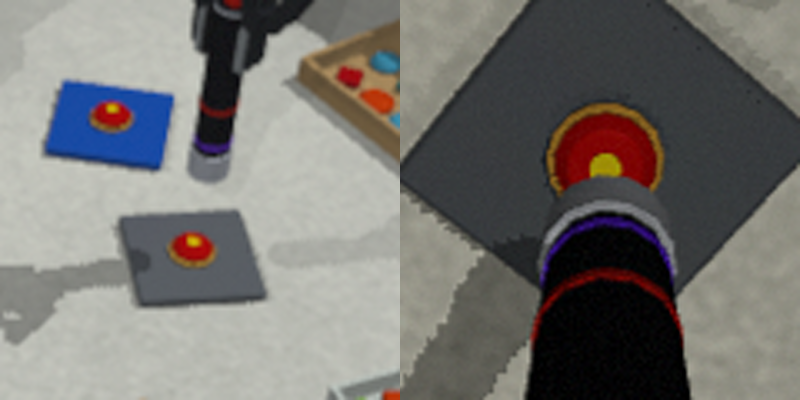

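The torch is upright above the brooch. The brooch is at (605,155) in the wrist crop, with the lens directly above it. Holding well beyond a second.

>>> move_arm([
  [[0,0,0],[0,0,0],-1],
  [[0,0,0],[0,0,0],-1],
  [[0,0,0],[0,0,0],-1],
  [[0,0,0],[0,0,0],-1],
  [[0,0,0],[0,0,0],-1],
])

```text
clock: 7.65
position: [0.4539, 0.2714, 0.1952]
ee_rot: [3.119, 0.38, -0.0]
contact_force: [-0.7, -0.1, -1.1]
width: 0.0267
```

>>> move_arm([
  [[0,0,0],[0,0,0],-1],
  [[0,0,0],[0,0,0],-1],
  [[0,0,0],[0,0,0],-1],
  [[0,0,0],[0,0,0],-1],
  [[0,0,0],[0,0,0],-1],
])

```text
clock: 8.15
position: [0.4539, 0.2714, 0.1952]
ee_rot: [3.119, 0.38, -0.0]
contact_force: [-0.1, -0.2, -1.3]
width: 0.0269
```

>>> move_arm([
  [[0,0,0],[0,0,0],-1],
  [[0,0,0],[0,0,0],-1],
  [[0,0,0],[0,0,0],-1],
  [[0,0,0],[0,0,0],-1],
  [[0,0,0],[0,0,0],-1],
])

```text
clock: 8.65
position: [0.4539, 0.2714, 0.1951]
ee_rot: [3.119, 0.38, -0.0]
contact_force: [0.6, 0.2, -2.1]
width: 0.0269
```

```bash
cat >> h.py <<'E'
yaw=np.radians(-124.);N=np.array([np.sin(.6)*np.cos(yaw),np.sin(.6)*np.sin(yaw),np.cos(.6)])
PEN=np.array([.6258,.0396,.0755]);LT=.102
E
python3 - <<'E'
from h import *
s=manip.get_state();print(s['clock'],s['position'])
G=PEN+N*(.07+LT);print(N,G)
row([.453,.15,.30],rot([0,0,1],14))
row(G+N*.1,rot(N,14))
E
```

```text
8.65 [0.4538706  0.27137277 0.19514594]
[-0.31574406 -0.46810983  0.82533561] [ 0.57149202 -0.04091489  0.21745773]
shift [-0.06    0.2352 -0.2097] turn [-0.      0.     -0.0012]
shift [-0.0053  0.7385 -0.2097] turn [0.2693 0.2712 0.0579]
```

>>> move_arm([
  [[0,0,-0.08],[0,0,0],-1],
  [[0,0.03,-0.16],[0,0,0],-1],
  [[0,0.11,-0.2],[0,0,0],-1],
  [[0,0.2,-0.21],[0,0,0],-1],
  [[0,0.29,-0.21],[0,0,0],-1],
])

```text
clock: 9.15
position: [0.4895, 0.1294, 0.3022]
ee_rot: [3.118, 0.382, 0.006]
contact_force: [0.1, 0.4, -1.0]
width: 0.0264
```

Run:
```python
from h import *
row(PEN+N*(.07+LT+.1),rot(N,14))
```

```text
shift [-0.007   0.4458  0.0048] turn [0.2695 0.2689 0.0594]
```

>>> move_arm([
  [[0,0.08,0],[0.054,0.054,0.012],-1],
  [[0,0.17,0],[0.108,0.108,0.024],-1],
  [[-0.004,0.26,0],[0.162,0.162,0.036],-1],
  [[-0.006,0.35,0.002],[0.216,0.216,0.048],-1],
  [[-0.007,0.446,0.005],[0.269,0.269,0.059],-1],
])

```text
clock: 9.65
position: [0.5389, -0.0889, 0.2989]
ee_rot: [-2.617, -0.192, -0.506]
contact_force: [1.9, 1.1, -1.7]
width: 0.0268
```

>>> move_arm([
  [[0,0,0],[0,0,0],-1],
  [[0,0,0],[0,0,0],-1],
  [[0,0,0],[0,0,0],-1],
])

```text
clock: 9.95
position: [0.5388, -0.0859, 0.2978]
ee_rot: [-2.62, -0.195, -0.498]
contact_force: [0.1, 0.3, -1.5]
width: 0.0269
```

Run:
```python
from h import *
import cv2
f=manip.grab_frame('wrist');pickle.dump(f,open('pics/w3.pkl','wb'))
s=manip.get_state();R=Ro.from_rotvec(s['ee_rot']).as_matrix();print(s['position'],'axis err deg',np.degrees(np.arccos(-R[:,2]@N)))
u0,v0,w,h=180,60,200,150
cv2.imwrite('pics/c5.png',cv2.resize(f['color'][v0:v0+300,80:480,::-1],(800,600),interpolation=cv2.INTER_CUBIC))
print('pend',(proj(f,PEN)-[80,0+v0])*2+.5)
e=np.array([-np.sin(yaw),np.cos(yaw),0]);x=np.cross(e,N);print(e,x)
for a,b in((1,0),(-1,0),(0,1),(0,-1)):print(a,b,(proj(f,PEN+.0269*(a*x+b*e))-[80,v0])*2+.5)
row(PEN+N*(.07+LT),rot(N,14))
```

```text
[ 0.53890243 -0.08523428  0.29804019] axis err deg 0.22780193550273045
pend [402.05163655 223.66901817]
[ 0.82903757 -0.5591929   0.        ] [-0.46152182 -0.68423423 -0.56464247]
1 0 [375.07129366 252.65732928]
-1 0 [429.88213245 193.76728279]
0 1 [431.4059397  250.30319971]
0 -1 [371.86208692 196.2769884 ]
shift [0.0039 0.0031 0.1951] turn [0.0005 0.0025 0.0002]
```

View pics/c5.png

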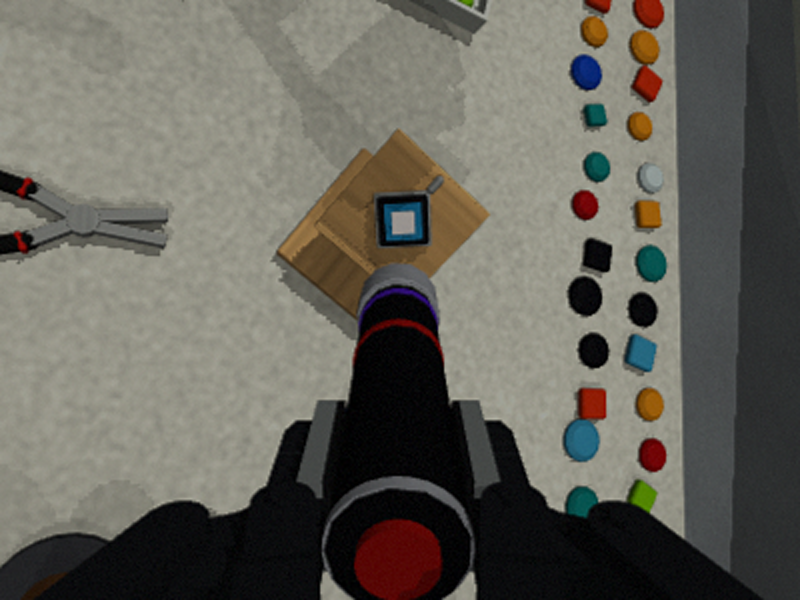

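The pendant is at (403,220), against a predicted (402,224), about 1.5 mm off. I'll check the slope direction with the board's high edge, from (398,130) to (488,213).

Run:
```python
from h import *
f=pickle.load(open('pics/w3.pkl','rb'))
n=lambda x,y:((x-.5)/2+80,(y-.5)/2+60)
A=plane(f,*n(398,130),.095);B=plane(f,*n(488,213),.095);d=A-B;print(A,B,np.linalg.norm(d),'yaw',np.degrees(np.arctan2(d[1],d[0]))+90-360)
A=plane(f,*n(366,150),.015);B=plane(f,*n(277,252),.015);d=A-B;print('foot',A,B,np.linalg.norm(d),np.degrees(np.arctan2(d[1],d[0])))
print(plane(f,*n(403,220),.0755))
S,T=F['scene'],F['top']
s=np.array([279+40.4,232+19]);t=np.array([227+40,121+25.2])
print(tri([S,T,f],[s,t,n(403,220)]))
```

```text
[0.61181586 0.0947043  0.095     ] [0.67961173 0.05064643 0.095     ] 0.08085404084969636 yaw -123.01825402493984
foot [0.61719493 0.11190377 0.015     ] [0.5559043  0.02296455 0.015     ] 0.10801261992952049 55.42812913978237
[0.6263431  0.04221489 0.0755    ]
(array([0.62586516, 0.04101995, 0.07617658]), np.float64(0.9401743176003947))
```

```bash
sed -i 's/^PEN=.*/PEN=np.array([.6259,.0408,.076]);LT=.102/' h.py
python3 - <<'E'
from h import *
row(PEN+N*(.07+LT),rot(N,14))
E
```

```text
shift [0.0046 0.0006 0.1954] turn [0.0005 0.0025 0.0002]
```

>>> move_arm([
  [[0.004,0.001,0.05],[0,0.002,0],-1],
  [[0.005,0.001,0.1],[0,0.002,0],-1],
  [[0.005,0.001,0.15],[0,0.002,0],-1],
  [[0.005,0.001,0.185],[0,0.002,0],-1],
  [[0.005,0.001,0.195],[0,0.002,0],-1],
])

```text
clock: 10.5
position: [0.5711, -0.038, 0.2163]
ee_rot: [-2.617, -0.197, -0.498]
contact_force: [-0.9, 0.0, -1.6]
width: 0.0266
```

>>> move_arm([
  [[0,0,0],[0,0,0],-1],
  [[0,0,0],[0,0,0],-1],
  [[0,0,0],[0,0,0],-1],
  [[0,0,0],[0,0,0],-1],
  [[0,0,0],[0,0,0],-1],
])

```text
clock: 11.0
position: [0.5719, -0.0419, 0.2183]
ee_rot: [-2.619, -0.192, -0.504]
contact_force: [0.1, -0.3, -2.2]
width: 0.0268
```

Run:
```python
from h import *
import cv2
o=[];k=4
for n in('scene','wrist'):
    g=manip.grab_frame(n);s=manip.get_state();p=s['position'];R=Ro.from_rotvec(s['ee_rot']).as_matrix()
    u,v=np.clip(proj(g,PEN+.06*N).astype(int),50,[510,370])
    print('pend',(proj(g,PEN)-[u-50,v-50])*k+1.5,'lens',(proj(g,p+LT*R[:,2])-[u-50,v-50])*k+1.5)
    o.append(cv2.resize(g['color'][v-50:v+50,u-50:u+50,::-1],(400,400),interpolation=cv2.INTER_CUBIC))
L=p+LT*R[:,2];print(s['clock'],L,'dist',(L-PEN)@N,'lateral',np.linalg.norm(L-PEN-((L-PEN)@N)*N),'axis',np.degrees(np.arccos(-R[:,2]@N)),s['qvel'].max() if hasattr(s['qvel'],'max') else s['qvel'])
cv2.imwrite('pics/c6.png',np.hstack(o))
row(PEN+N*(.07+LT),rot(N,14))
```

```text
pend [263.19736826 268.33418849] lens [191.00951236 194.50488098]
pend [203.25312608 132.51944569] lens [204.69601913 228.70573426]
11.1 [0.60410791 0.00588013 0.1338139 ] dist 0.07094292861552663 lateral 0.0019597171431520004 axis 0.08420203935449384 0.0042900421451014656
shift [-0.0003 -0.0036  0.0019] turn [ 0.0008 -0.0004 -0.0014]
```

View pics/c6.png

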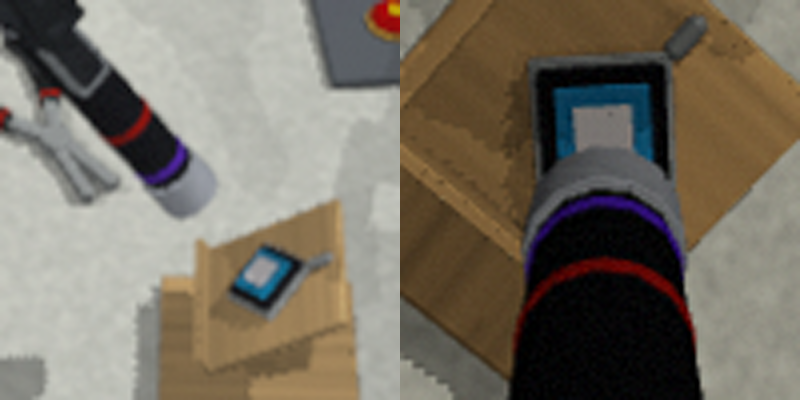

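The views agree: the pendant is at (264,270) and (604,130), and the lens axis is aimed at it. I'll make one 1.5 mm trim, hold, and check.

>>> move_arm([
  [[0,-0.003,0.002],[0,0,0],-1],
  [[0,-0.003,0.002],[0,0,0],-1],
  [[0,-0.003,0.002],[0,0,0],-1],
  [[0,-0.003,0.002],[0,0,0],-1],
  [[0,-0.003,0.002],[0,0,0],-1],
])

```text
clock: 11.6
position: [0.5718, -0.0397, 0.2176]
ee_rot: [-2.619, -0.192, -0.503]
contact_force: [-0.3, -0.0, -0.6]
width: 0.0265
```

>>> move_arm([
  [[0,0,0],[0,0,0],-1],
  [[0,0,0],[0,0,0],-1],
  [[0,0,0],[0,0,0],-1],
  [[0,0,0],[0,0,0],-1],
  [[0,0,0],[0,0,0],-1],
])

```text
clock: 12.1
position: [0.5718, -0.0397, 0.2176]
ee_rot: [-2.619, -0.192, -0.503]
contact_force: [-0.7, -0.2, -1.7]
width: 0.0266
```

>>> move_arm([
  [[0,0,0],[0,0,0],-1],
  [[0,0,0],[0,0,0],-1],
  [[0,0,0],[0,0,0],-1],
  [[0,0,0],[0,0,0],-1],
  [[0,0,0],[0,0,0],-1],
])

```text
clock: 12.6
position: [0.5718, -0.0397, 0.2176]
ee_rot: [-2.619, -0.192, -0.503]
contact_force: [-0.7, 0.1, -0.8]
width: 0.0269
```

Run:
```python
from h import *
s=manip.get_state();p=s['position'];R=Ro.from_rotvec(s['ee_rot']).as_matrix();L=p+LT*R[:,2]
d=(L-PEN)@N;l=np.linalg.norm(L-PEN-d*N);a=np.degrees(np.arccos(-R[:,2]@N));print(s['clock'],d,l,a,s['width'])
if abs(d-.07)<.004 and l<.004 and a<2 and s['width']>.02: manip.job_done();print('done')
```

```text
12.6 0.06963452413162226 0.0002613379782945322 0.0575659399654849 0.02687863983143799
the job is handed in; nothing more can be done
done
```

I drew the largest torch out of its holder and held it straight down about 7 cm above the brooch on the grey pad for about 2 s. I then turned it squarely onto the pendant and handed the job in at 12.6 s, with the torch still gripped.

**Final pose:** The last check put the lens 69.6 mm from the pendant, 0.3 mm off its axis and 0.1° from square. This compares the arm's measured pose with my camera estimate of the pendant. That estimate is itself good to about 2 mm in position and 1–2° in slope direction.

**Grip and contact:** The gripper opening was steady at 27 mm. In the readings after each move I saw no sign of contact on the tool, only a brief 6 N while the fingers closed on the torch.

**Disagreements:** The scene view alone placed the brooch up to 7 mm from the other views. I put this down to sighting its lower rim, and the wrist view agreed with my final position to about 1 mm. The small torches, pliers, glue bottle and dish were never approached, though I took no final picture of them all.

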